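# Put the connector kit back in its foam

## Robot

A 6-joint arm with a two-finger parallel gripper is mounted at the origin on a cart in front of the work surface, level with it; the furniture and walls round the work are solid. World frame = base frame: x ahead of the robot, y to its left, z up, the work surface at z = 0. Lengths are in m, angles in rad, forces in N, time in s.
With the tool pointing down it reaches from about 0.375 to 0.9 m from the base axis. Payload 3.1 kg.
Tool frame: the origin (TCP) lies between the finger pads; the fingertips stand 11 mm ahead of it and the grasp point (between the pads) lies 8 mm behind it; z points along the fingers, y is the line along which they close (so a half turn about z gives the same grasp; the last joint's range is limited). The gripper opens to 87 mm and grips with 3 to 60 N. Pads are 19 mm wide; open, the fingers measure 117 mm over their backs; the gripper's body (75 mm by 190 mm) begins 51 mm behind the grasp point.
Start: joints at [1.002, 0.527, 1.433, -0, 1.181, -0.178], TCP at [0.237, 0.578, 0.234] pointing down, gripper open.
Joint ranges: [-3.08, 3.08], [-0.75, 2.2], [0.22, 2.44], [-1.43, 4.57], [0, 2.65], [-2.85, 2.85]. Speed limits (rad/s): [2.79, 2.79, 3.14, 3.14, 3.14, 3.14].

## Interface

Orientations are given as a unit quaternion [x, y, z, w].
In Python, from rig import get_obs, camera, hand_in gives the robot as it stands.
- The arm moves only by the shell command python3 -m pendant 'ROWS' [FORCE]. ROWS is JSON, a list that holds one entry, the list of rows, each a list of 7 numbers: the shift along the tool's x, y, z in m, then the turn, a rotation vector about the tool's x, y, z in degrees, then the opening, from 0 (shut) to 1 (fully open). In form: [[[x, y, z, ax, ay, az, fingers], ...]]. A call has exactly 5 rows; each row shifts and turns the commanded pose from where the row before left it, along the tool's axes as they then stand; what a row does not reach is not made up. A row lasts 1/8 s, in which the tool goes at most 62.5 mm and 10.7 degrees, less where a joint would pass 70% of its speed; a pose out of reach is approached as far as the arm can. A call with a gripper value outside its range is refused whole. The fingers move at their own pace and stop on an object; FORCE is the grip in N (left out, the last holds). Time passes only in rows, so rows that do not move let the fingers close, or fill a call up. It gives the time, the measured TCP pose, the force, the opening and the grip force at its end, in the units of the state.
- get_obs(): the state, without advancing time (a new reading comes with each control period).
- camera(name): name is "scene" or "top"; returns a dict with "img" (400x640x3 uint8, red, green, blue), "intrinsics" (3x3 intrinsics, pixels), "R" (3x3) and "t" (3): a world point X has camera coordinates R X + t. Camera axes: x right, y down, z forward; pixel columns grow to the right and rows downward; lengths in m; the calibration is good to about 2 mm. A picture is of the moment at which its call begins. There is no depth.
- hand_in(): hands the job in; it is judged then, once.
The state is a dict: "time": time; "q": joint angles; "joint_velocities": joint speeds; "joint_torque": joint torques, N m; "position": TCP position; "tool_rot": TCP orientation; "ft_force": force on the tool from outside, world axes, zero at the start; "moment": the same for the moment, N m; "grip_width": finger opening in m; "grip_force": force on a finger pad.
Only numpy, scipy, OpenCV 4.12 (cv2) and the standard library are available. Lean on these libraries where they do the work, as an engineer would, in place of code of your own. Each camera call takes 0.05 s, during which the arm holds its last target. There are 200 camera calls.

## Task

Tidy the connector kit into its foam-lined tray. The stubby cap has been left in the adaptor's cut-out and the adaptor in the long filter's cut-out, while the filter and the little green board still lie on the bench to the right of the tray: move all four so that each lies flat at the bottom of the cut-out made for it. Leave the roll of tape and the memory stick where they are.

Things in the scene. Friction and masses are not known exactly. Their poses are not given: they have to be found in the camera images.
- filter: In-line coaxial filter: white round bar with a ribbed nut at each end, 80 mm long (y), 17 mm across, lying on the bench to the right of the tray. Origin: centre of its underside; y along the bar, z up. Grasp across the middle. It does not roll.
- board: Green circuit board on stand-offs with a gold connector at each end, 72 mm long over the connectors (y), 36 mm wide (x), 11 mm high, lying on the bench to the right of the tray. The board edge is 6 to 8 mm above its underside; the bare board is 50 mm long. Origin: centre of its underside; z up. Grasp across the 36 mm width at the middle, by the board edges.
- adaptor: White coaxial adaptor, 49 mm long (y), 20 mm across, with a ribbed nut at one end and a thread at the other. Lies at the start in the filter's cut-out, standing 12 mm above the foam. Origin: centre of its underside; y along it, z up. It does not roll.
- cap: Stubby white coaxial cap (shorting cap), 21 mm long (y), 18 mm across, ribbed at one end. Lies at the start on its side in the adaptor's cut-out, standing 10 mm above the foam. Origin: centre of its underside; y along its axis, z up. It does not roll.
- nest_filter: Filter's cut-out, the longest and narrowest: 100 (y) x 36 (x) mm, with a finger recess of the same depth across its middle, 44 (y) x 84 (x) mm overall. Fixed dark foam block 96 x 146 mm (x, y), top 8 mm above the cut-out's floor. Origin: centre of that floor (lighter grey), 20 mm above the bench; z up, length along y. 
- nest_board: Board's cut-out, the widest: 92 (y) x 54 (x) mm, with a finger recess of the same depth across its middle, 44 (y) x 84 (x) mm overall. Fixed dark foam block 96 x 146 mm (x, y), top 8 mm above the cut-out's floor. Origin: centre of that floor (lighter grey), 20 mm above the bench; z up, length along y. 
- nest_adaptor: Adaptor's cut-out, the medium one: 68 (y) x 38 (x) mm, with a finger recess of the same depth across its middle, 40 (y) x 84 (x) mm overall. Fixed dark foam block 96 x 146 mm (x, y), top 8 mm above the cut-out's floor. Origin: centre of that floor (lighter grey), 20 mm above the bench; z up, length along y. 
- nest_cap: Cap's cut-out, the only square one: 44 x 44 mm, no finger recess. Fixed dark foam block 96 x 146 mm (x, y), top 8 mm above the cut-out's floor. Origin: centre of that floor (lighter grey), 20 mm above the bench; z up, length along y. The four blocks fill a 200 x 300 mm black tray, rim level with the foam, in any order; cut-outs centred 98 mm apart in x, 148 mm in y.
- tape: Bystander: black roll of tape, 57 mm across, 19 mm high, lying loose on the bench among the parts. Origin: centre of its underside.
- memory_stick: Bystander: blue memory stick, 49 x 18 x 8 mm, lying loose on the bench among the parts. Origin: centre of its underside; y along it.
There are look-alikes about, which are no part of the job. Leave any white look-alike of the nest_board alone.

How it is judged:
At the end, for the whole second after the job is handed in: Filter, board, adaptor and cap each lie at rest in their own cut-out: underside within 4 mm of the cut-out's floor, centre within 14 mm of the cut-out's centre along each side (cap 16 mm), filter, board and adaptor lengthwise in it (within 0.25, 0.3 and 0.5 rad, either way round) (x of filter in the frame of nest_filter between -0.014 and 0.014 m and y of filter in the frame of nest_filter between -0.014 and 0.014 m and z of filter in the frame of nest_filter between -0.004 and 0.004 m and angle between the y axis of filter and the y axis of nest_filter, either way round below 0.25 rad and linear speed of each of filter, board, adaptor, cap below 0.02 m/s and angular speed of each of filter, board, adaptor, cap below 0.3 rad/s and x of board in the frame of nest_board between -0.014 and 0.014 m and y of board in the frame of nest_board between -0.014 and 0.014 m and z of board in the frame of nest_board between -0.004 and 0.004 m and angle between the y axis of board and the y axis of nest_board, either way round below 0.3 rad and x of adaptor in the frame of nest_adaptor between -0.014 and 0.014 m and y of adaptor in the frame of nest_adaptor between -0.014 and 0.014 m and z of adaptor in the frame of nest_adaptor between -0.004 and 0.004 m and angle between the y axis of adaptor and the y axis of nest_adaptor, either way round below 0.5 rad and x of cap in the frame of nest_cap between -0.016 and 0.016 m and y of cap in the frame of nest_cap between -0.016 and 0.016 m and z of cap in the frame of nest_cap between -0.004 and 0.004 m); the robot touches nothing.
It fails at once if the roll of tape is moved by more than 20 mm (distance of tape from where it was at the start of the episode above 0.02 m).
It fails at once if the memory stick is moved by more than 20 mm (distance of memory_stick from where it was at the start of the episode above 0.02 m).
It also fails if it takes over 93 s, if anything falls off the work surface, if the arm or the gripper's body presses on something with over 40 N, if the wrist force passes 120 N, or if a joint passes its speed limit or range.

## Working session

There is one attempt and no reset: what is moved stays moved. The work goes in short steps, Python scripts to look and compute and a shell command to move; the robot and the scene stay as the last step left them, time stands still between calls to the robot, and variables do not carry over. Pictures are saved under pics/ and viewed, at most 14 in all, crops included, and the job is handed in when it is done.

```bash
mkdir -p pics; ls; python3 - <<'E'
from rig import get_obs,camera
import cv2,json,numpy as np
o=get_obs();print({k:np.round(v,3).tolist() for k,v in o.items()})
for n in("top","scene"):
    c=camera(n);cv2.imwrite(f"pics/{n}0.png",c["img"][:,:,::-1]);np.savez(f"{n}.npz",**c)
    print(n,np.round(c["intrinsics"],1).tolist(),np.round(c["R"],3).tolist(),np.round(c["t"],3).tolist(),(-c["R"].T@c["t"]).round(3))
E
```

```text
pics
{'time': 0.0, 'q': [1.002, 0.528, 1.434, 0.0, 1.181, -0.178], 'joint_velocities': [0.001, -0.0, -0.001, 0.0, -0.001, -0.002], 'joint_torque': [-0.0, -44.003, -17.66, 0.063, 0.058, -0.0], 'position': [0.237, 0.578, 0.233], 'tool_rot': [0.194, 0.981, -0.001, -0.0], 'ft_force': [-0.44, 0.041, -0.158], 'moment': [0.012, -0.066, 0.024], 'grip_force': 0.0, 'grip_width': 0.087}
top [[443.5, 0.0, 313.5], [0.0, 443.5, 202.0], [0.0, 0.0, 1.0]] [[-0.007, -1.0, 0.012], [-0.99, 0.006, -0.142], [0.142, -0.013, -0.99]] [0.079, 0.561, 1.353] [0.364 0.094 1.418]
scene [[494.2, 0.0, 319.8], [0.0, 494.2, 192.8], [0.0, 0.0, 1.0]] [[0.555, -0.832, 0.016], [-0.593, -0.409, -0.694], [0.584, 0.376, -0.72]] [-0.249, 0.405, 1.042] [-0.23  -0.433  1.035]
```

View pics/top0.png

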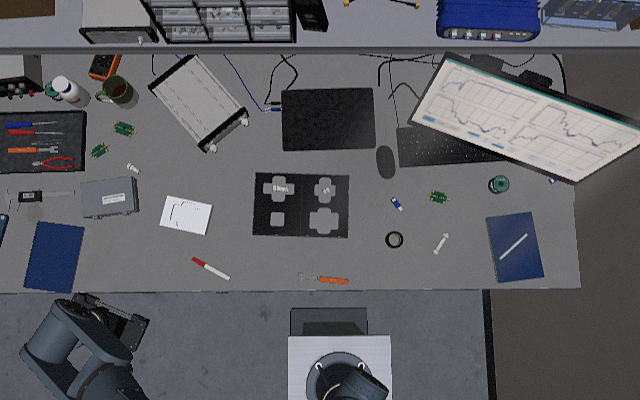

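View pics/scene0.png

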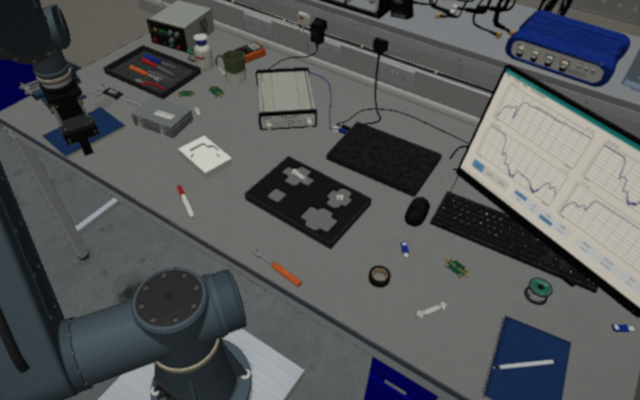

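```bash
python3 - <<'E'
import cv2,numpy as np
a=cv2.imread("pics/top0.png");b=cv2.imread("pics/scene0.png")
r=lambda i,s:cv2.resize(i,s,interpolation=cv2.INTER_CUBIC)
x=np.vstack([r(a[165:245,245:357],(560,400))])
y=r(a[180:260,380:460],(400,400))
cv2.imwrite("pics/c1.png",np.hstack([r(a[168:242,247:355],(540,370)),r(a[185:259,383:433+22],(360,370))[:,:260*0+360]])[:, :800])
cv2.imwrite("pics/c2.png",np.hstack([r(b[150:250,240:376],(476,350)),r(b[235:325,365:475],(324,350))[:, :324]]))
E
```

```text
(no output)
```

View pics/c1.png

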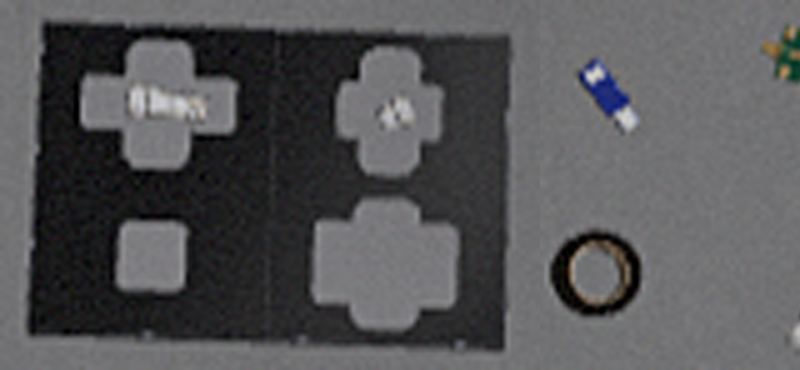

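View pics/c2.png

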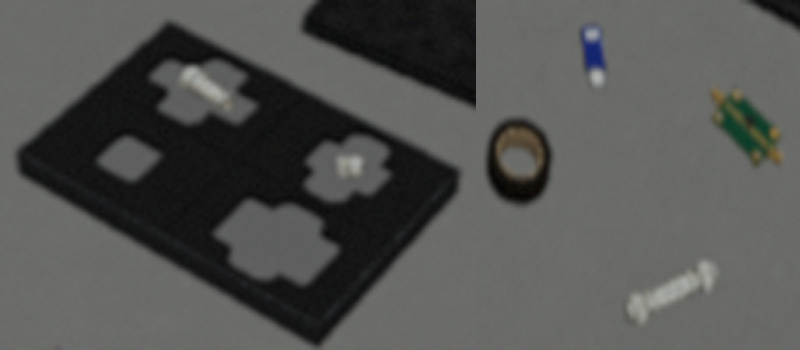

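```bash
cat > h.py <<'E'
import numpy as np,cv2
from rig import camera,get_obs
def ray(c,p,z):
    p=np.atleast_2d(p).astype(float);o=-c["R"].T@c["t"]
    d=(np.linalg.inv(c["intrinsics"])@np.c_[p,np.ones(len(p))].T).T@c["R"]
    return o+d*((z-o[2])/d[:,2])[:,None]
def tri(cs,ps):
    P=[c["intrinsics"]@np.c_[c["R"],c["t"]] for c in cs]
    X=cv2.triangulatePoints(P[0],P[1],np.float64(ps[0]).reshape(2,1),np.float64(ps[1]).reshape(2,1)).ravel();return X[:3]/X[3]
def blobs(m,roi,amin=6):
    x0,y0,x1,y1=roi;k=np.zeros(m.shape,np.uint8);k[y0:y1,x0:x1]=m[y0:y1,x0:x1]
    cs,_=cv2.findContours(k,cv2.RETR_EXTERNAL,cv2.CHAIN_APPROX_NONE)
    return sorted([c for c in cs if len(c)>=amin],key=cv2.contourArea,reverse=True)
def cen(m,roi):
    x0,y0,x1,y1=roi;y,x=np.nonzero(m[y0:y1,x0:x1]);return np.array([x.mean()+x0,y.mean()+y0]),np.c_[x+x0,y+y0]
def ax(c,pts,z):
    w=ray(c,pts,z)[:,:2];u,s,v=np.linalg.svd(w-w.mean(0),full_matrices=False)
    e=(w-w.mean(0))@v.T;a=np.arctan2(v[0,1],v[0,0])
    return (w.mean(0)).round(4),np.degrees(a).round(1),np.ptp(e,0).round(4)
E
python3 - <<'E'
from h import *
T=dict(np.load("top.npz"));S=dict(np.load("scene.npz"))
def mk(c):
    i=c["img"].astype(int);v=i.max(2);s=v-i.min(2)
    return dict(white=(i.min(2)>135),green=((i[:,:,1]-i[:,:,0]>12)&(i[:,:,1]-i[:,:,2]>5)),col=(s>22),dark=(v<60))
M=[mk(T),mk(S)]
for n,k,rt,rs,z in [("filter","white",(425,228,460,258),(410,298,452,322),.0085),("board","green",(422,186,456,207),(440,252,475,282),.008),("boardall","col",(422,186,456,207),(440,252,475,282),.008),
  ("adaptor","white",(262,178,295,198),(285,162,315,190),.032),("cap","white",(315,178,334,198),(325,185,350,205),.031)]:
    (a,pa),(b,pb)=cen(M[0][k],rt),cen(M[1][k],rs)
    print(n,len(pa),len(pb),a.round(1),b.round(1),"tri",tri([T,S],[a,b]).round(4),"top",ax(T,pa,z),"sc",ax(S,pb,z))
for c,m,roi in((T,M[0],(245,165,358,245)),(S,M[1],(235,145,380,250))):
    x0,y0,x1,y1=roi;d=m["dark"].astype(np.uint8)
    h=blobs(d,roi)[0];
    w=ray(c,h[:,0],.028)[:,:2].astype(np.float32);print("tray rect",cv2.minAreaRect(w))
    f=np.zeros_like(d);cv2.drawContours(f,[h],-1,1,-1);f=cv2.erode(f,np.ones((3,3)))
    hole=(f&(1-d)).astype(np.uint8)
    for q in blobs(hole,roi)[:4]:
        p,_=cv2.minAreaRect(q)[:2];kk=np.zeros_like(d);cv2.drawContours(kk,[q],-1,1,-1);y,x=np.nonzero(kk)
        print("hole",np.array([x.mean(),y.mean()]).round(1),ray(c,[[x.mean(),y.mean()]],.024).round(4)[0,:2],len(x))
np.savez("m.npz",0)
E
```

```text
filter 83 117 [440.7 243. ] [431.  309.3] tri [ 0.4309 -0.3263  0.0127] top (array([ 0.4316, -0.3282]), np.float64(145.8), array([0.0772, 0.0166])) sc (array([ 0.4333, -0.3255]), np.float64(145.3), array([0.0749, 0.0158]))
board 115 139 [438.2 196.8] [456.1 266.9] tri [ 0.58   -0.3267  0.0099] top (array([ 0.5804, -0.3275]), np.float64(-100.3), array([0.0506, 0.0355])) sc (array([ 0.5814, -0.3263]), np.float64(-108.0), array([0.0474, 0.0353]))
boardall 162 215 [438.2 196.7] [456.6 267.1] tri [ 0.5808 -0.3276  0.0086] top (array([ 0.5806, -0.3273]), np.float64(-103.5), array([0.0705, 0.0344])) sc (array([ 0.5816, -0.3277]), np.float64(-105.2), array([0.0732, 0.035 ]))
adaptor 78 44 [279.7 188.7] [297.7 173.5] tri [0.6039 0.1819 0.0412] top (array([0.6054, 0.1825]), np.float64(-92.4), array([0.0955, 0.0395])) sc (array([0.6116, 0.1876]), np.float64(-103.4), array([0.0443, 0.0121]))
cap 23 17 [326.  190.1] [340.  196.1] tri [0.5998 0.0351 0.037 ] top (array([0.6002, 0.0356]), np.float64(-53.3), array([0.0199, 0.016 ])) sc (array([0.6054, 0.0373]), np.float64(-87.6), array([0.0176, 0.0116]))
tray rect ((0.5555422306060791, 0.11604249477386475), (0.297046035528183, 0.19913522899150848), 87.77294158935547)
hole [323.7 220.3] [0.5047 0.0439] 644
hole [278.3 188.4] [0.6078 0.1875] 546
hole [324.5 190. ] [0.602  0.0401] 436
hole [276.8 218.8] [0.5105 0.1917] 196
tray rect ((0.5493443608283997, 0.10965261608362198), (0.307432621717453, 0.2136152684688568), 87.72386169433594)
hole [318.5 218.7] [0.5064 0.0435] 568
hole [297.4 175.6] [0.6103 0.1878] 388
hole [338.7 197.8] [0.6036 0.04  ] 332
hole [276.3 194.9] [0.5128 0.1912] 142
```

```bash
python3 - <<'E'
from h import *
T=dict(np.load("top.npz"));S=dict(np.load("scene.npz"))
out=[]
for c,ra,rc in((T,(264,176,294,200),(312,178,338,202)),(S,(282,160,316,190),(325,183,355,210))):
    for n,r,z in(("ad",ra,.034),("cap",rc,.032)):
        x0,y0,x1,y1=r;g=c["img"][y0:y1,x0:x1]
        G=cv2.resize(g,None,fx=12,fy=12,interpolation=cv2.INTER_CUBIC);out.append(cv2.resize(G[:,:,::-1],(390,290)))
        gray=G.min(2).astype(int)
        for th in(125,140,155):
            b=blobs((gray>th).astype(np.uint8),(0,0,G.shape[1],G.shape[0]))
            p=np.vstack([q[:,0] for q in b if cv2.contourArea(q)>150]);pp=(p+.5)/12-.5+[x0,y0]
            w=ray(c,pp,z)[:,:2].astype(np.float32);(o,s,a)=cv2.minAreaRect(w)
            print(n,th,np.round(o,4),np.round(s,4),round(a,1))
cv2.imwrite("pics/c3.png",np.vstack([np.hstack(out[:2]),np.hstack(out[2:])]))
E
```

```text
ad 125 [0.6072 0.1862] [0.0949 0.0731] 89.7
ad 140 [0.6076 0.181 ] [0.0484 0.0206] 88.0
ad 155 [0.6077 0.1811] [0.0472 0.0182] 87.9
cap 125 [0.603  0.0411] [0.0765 0.0615] 4.5
cap 140 [0.6003 0.0365] [0.0172 0.0203] 22.7
cap 155 [0.6005 0.0365] [0.0144 0.0189] 22.1
ad 125 [0.6081 0.1855] [0.0492 0.0178] 74.7
ad 140 [0.6086 0.186 ] [0.046  0.0144] 74.3
ad 155 [0.6093 0.1867] [0.0401 0.0099] 74.9
cap 125 [0.6022 0.0367] [0.019  0.0193] 34.6
cap 140 [0.6053 0.0369] [0.0169 0.013 ] 87.2
cap 155 [0.6055 0.034 ] [0.0091 0.0056] 32.1
```

View pics/c3.png

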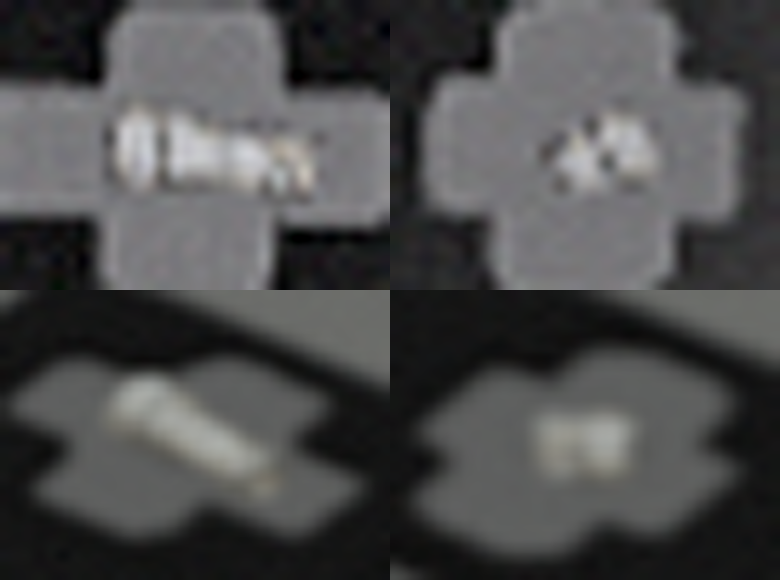

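```bash
cat > go.py <<'E'
import sys,numpy as np
from rig import get_obs
from scipy.spatial.transform import Rotation as R
# usage: go.py x y z heading_deg -> turn first, then shift in tool axes
x,y,z,h=map(float,sys.argv[1:5]);o=get_obs();r=R.from_quat(o["tool_rot"]).as_matrix();p=np.array(o["position"])
cur=np.degrees(np.arctan2(r[1,1],r[0,1]));a=(cur-h+180)%360-180;H=np.radians(h)
d=np.array([x,y,z])-p;t=np.array([-np.sin(H)*d[0]+np.cos(H)*d[1],np.cos(H)*d[0]+np.sin(H)*d[1],-d[2]])
print("t",round(o["time"],2),"pos",p.round(4),"head",cur.round(1),"q6",round(o["q"][5],2),"| turn",a.round(1),"shift mm",(t*1e3).round(1),"norm",(np.linalg.norm(t)*1e3).round(),"w",round(o["grip_width"],4),"F",np.round(o["ft_force"],1),"zdir",r[:,2].round(3))
E
python3 -m pendant '[[[0,0,0,0,0,10,0.46],[0,0,0,0,0,10,0.46],[0,0,0,0,0,10,0.46],[0,0,0,0,0,10,0.46],[0,0,0,0,0,10,0.46]]]' 15
python3 -m pendant '[[[0,0,0,0,0,9.6,0.46],[-0.0419,0.0203,0.008,0,0,0,0.46],[-0.0419,0.0203,0.008,0,0,0,0.46],[-0.0419,0.0203,0.008,0,0,0,0.46],[-0.0419,0.0203,0.008,0,0,0,0.46]]]'
python3 -m pendant '[[[-0.0419,0.0203,0.008,0,0,0,0.46],[-0.0419,0.0203,0.008,0,0,0,0.46],[-0.0419,0.0203,0.008,0,0,0,0.46],[-0.0419,0.0203,0.008,0,0,0,0.46],[-0.0419,0.0203,0.008,0,0,0,0.46]]]'
python3 go.py .6005 .0365 .12 8
```

```text
time: 0.72
position: [0.2372, 0.5778, 0.233]
tool_rot: [0.592, 0.806, -0.001, 0.0]
ft_force: [-0.9, 0.1, -1.0]
grip_width: 0.0457
grip_force: 0.0
time: 1.35
position: [0.3418, 0.4222, 0.201]
tool_rot: [0.655, 0.755, -0.0, 0.0]
ft_force: [1.0, -1.1, 0.2]
grip_width: 0.0404
grip_force: 0.0
time: 1.98
position: [0.4718, 0.229, 0.1611]
tool_rot: [0.656, 0.755, -0.0, -0.0]
ft_force: [-0.6, 0.6, -0.3]
grip_width: 0.0402
grip_force: 0.0
t 1.98 pos [0.4718 0.229  0.1611] head 8.1 q6 0.1 | turn 0.1 shift mm [-208.5  100.6   41.1] norm 235.0 w 0.0402 F [-0.6  0.6 -0.3] zdir [-0. -0. -1.]
```

```bash
python3 -m pendant '[[[-0.0417,0.0201,0.0082,0,0,0,0.46],[-0.0417,0.0201,0.0082,0,0,0,0.46],[-0.0417,0.0201,0.0082,0,0,0,0.46],[-0.0417,0.0201,0.0082,0,0,0,0.46],[-0.0417,0.0201,0.0082,0,0,0,0.46]]]'
python3 -m pendant '[[[0,0,0.02,0,0,0,0.46],[0,0,0.02,0,0,0,0.46],[0,0,0,0,0,0,0.46],[0,0,0,0,0,0,0.46],[0,0,0,0,0,0,0.46]]]'
python3 go.py .6005 .0365 .036 8
python3 - <<'E'
from h import *
a=camera("top")["img"][165:245,245:357,::-1];b=camera("scene")["img"][140:240,280:400,::-1]
cv2.imwrite("pics/d1.png",np.hstack([cv2.resize(a,(392,280),interpolation=2),cv2.resize(b,(336,280),interpolation=2)]))
E
```

```text
time: 2.6
position: [0.6005, 0.0367, 0.1199]
tool_rot: [0.656, 0.755, -0.0, -0.0]
ft_force: [-0.1, 0.5, -0.4]
grip_width: 0.0402
grip_force: 0.0
time: 3.22
position: [0.6006, 0.0382, 0.0815]
tool_rot: [0.655, 0.755, 0.0, 0.001]
ft_force: [0.4, 0.5, -0.2]
grip_width: 0.0398
grip_force: 0.0
t 3.23 pos [0.6006 0.0382 0.0815] head 8.1 q6 -0.26 | turn 0.1 shift mm [-1.7 -0.4 45.5] norm 46.0 w 0.0398 F [ 0.4  0.5 -0.2] zdir [ 0.002 -0.    -1.   ]
```

View pics/d1.png

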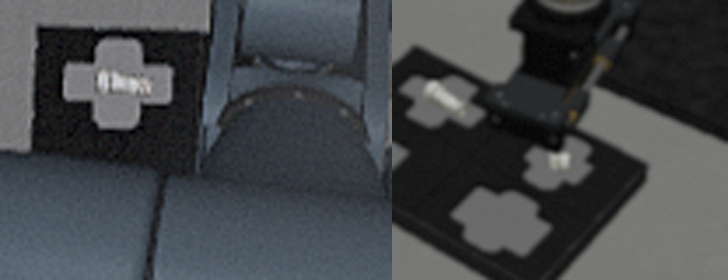

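```bash
python3 -m pendant '[[[-0.001,0,0.015,0,0,0,0.46],[0,0,0.015,0,0,0,0.46],[0,0,0.01,0,0,0,0.46],[0,0,0.005,0,0,0,0.46],[0,0,0,0,0,0,0.46]]]' 15
python3 -m pendant '[[[0,0,0,0,0,0,0.05],[0,0,0,0,0,0,0.05],[0,0,0,0,0,0,0.05],[0,0,0,0,0,0,0.05],[0,0,0,0,0,0,0.05]]]' 15
python3 -m pendant '[[[0,0,-0.01,0,0,0,0.05],[0,0,-0.02,0,0,0,0.05],[0,0,-0.03,0,0,0,0.05],[0,0,-0.02,0,0,0,0.05],[0,0,0,0,0,0,0.05]]]'
python3 go.py .511 .1916 .115 -2.3
```

```text
time: 3.95
position: [0.5998, 0.0371, 0.0349]
tool_rot: [0.656, 0.755, -0.0, -0.0]
ft_force: [0.6, -0.6, 0.0]
grip_width: 0.0396
grip_force: 0.0
time: 4.58
position: [0.6005, 0.037, 0.036]
tool_rot: [0.656, 0.755, 0.0, 0.0]
ft_force: [0.5, 0.7, 2.5]
grip_width: 0.02
grip_force: 15.0
time: 5.2
position: [0.6014, 0.037, 0.1175]
tool_rot: [0.656, 0.755, 0.001, 0.002]
ft_force: [0.2, -0.6, 0.2]
grip_width: 0.0197
grip_force: 15.0
t 5.2 pos [0.6014 0.037  0.1175] head 8.1 q6 -0.26 | turn 10.4 shift mm [150.9 -96.5   2.5] norm 179.0 w 0.0197 F [ 0.2 -0.6  0.2] zdir [ 0.004 -0.    -1.   ]
```

```bash
python3 -m pendant '[[[0,0,0,0,0,10.3,0.05],[0.0377,-0.0241,0,0,0,0,0.05],[0.0377,-0.0241,0,0,0,0,0.05],[0.0377,-0.0241,0,0,0,0,0.05],[0.0377,-0.0241,0,0,0,0,0.05]]]'
python3 -m pendant '[[[0,0,0.02,0,0,0,0.05],[0,0,0.02,0,0,0,0.05],[0,0,0.015,0,0,0,0.05],[0,0,0,0,0,0,0.05],[0,0,0,0,0,0,0.05]]]'
python3 go.py .511 .1916 .041 -2.3
python3 - <<'E'
from h import *
b=camera("scene")["img"][140:230,230:350,::-1]
cv2.imwrite("pics/d2.png",cv2.resize(b,(480,360),interpolation=2))
E
```

```text
time: 5.82
position: [0.5082, 0.1924, 0.1146]
tool_rot: [0.721, 0.693, -0.001, -0.001]
ft_force: [1.1, 0.1, 0.7]
grip_width: 0.0197
grip_force: 15.0
time: 6.45
position: [0.51, 0.1913, 0.0606]
tool_rot: [0.721, 0.693, 0.0, 0.0]
ft_force: [0.5, 0.2, -0.8]
grip_width: 0.0198
grip_force: 15.0
t 6.45 pos [0.51   0.1913 0.0606] head -2.3 q6 0.19 | turn 0.0 shift mm [ 0.3  1.  19.6] norm 20.0 w 0.0198 F [ 0.5  0.2 -0.8] zdir [ 0.  0. -1.]
```

View pics/d2.png

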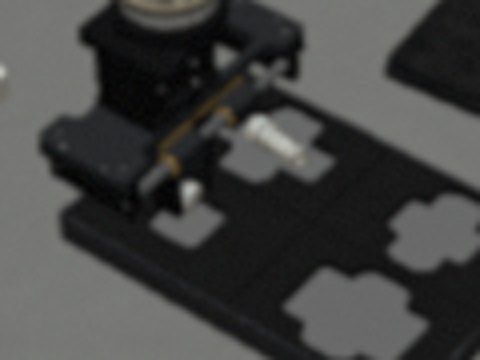

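```bash
python3 -m pendant '[[[0,0,0.01,0,0,0,0.05],[0,0,0.0095,0,0,0,0.05],[0,0,0,0,0,0,0.05],[0,0,0,0,0,0,0.4],[0,0,0,0,0,0,0.4]]]'
python3 -m pendant '[[[0,0,0,0,0,0,0.4],[0,0,0,0,0,0,0.4],[0,0,-0.02,0,0,0,0.4],[0,0,-0.035,0,0,0,0.45],[0,0,-0.025,0,0,0,0.45]]]'
python3 go.py .607 .182 .12 -5
```

```text
time: 7.12
position: [0.51, 0.1915, 0.0412]
tool_rot: [0.721, 0.693, 0.0, 0.0]
ft_force: [0.1, 0.3, -0.5]
grip_width: 0.031
grip_force: 0.0
time: 7.75
position: [0.51, 0.1916, 0.1223]
tool_rot: [0.721, 0.693, 0.0, 0.0]
ft_force: [0.2, -0.3, 0.6]
grip_width: 0.0388
grip_force: 0.0
t 7.75 pos [0.51   0.1916 0.1223] head -2.2 q6 0.19 | turn 2.8 shift mm [-1.1 97.5  2.3] norm 97.0 w 0.0388 F [ 0.2 -0.3  0.6] zdir [ 0.001  0.    -1.   ]
```

```bash
python3 -m pendant '[[[0,0,0,0,0,2.8,0.45],[-0.001,0.0325,0,0,0,0,0.45],[0,0.0325,0,0,0,0,0.45],[0,0.0325,0,0,0,0,0.45],[0,0,0,0,0,0,0.45]]]'
python3 go.py .607 .182 .034 -5
python3 - <<'E'
from h import *
T=camera("top");S=camera("scene")
cv2.imwrite("pics/d3.png",np.hstack([cv2.resize(T["img"][165:245,245:357,::-1],(392,280),interpolation=2),cv2.resize(S["img"][140:230,230:350,::-1],(373,280),interpolation=2)]))
E
```

```text
time: 8.38
position: [0.6094, 0.1815, 0.1213]
tool_rot: [0.738, 0.675, 0.001, 0.001]
ft_force: [-0.3, 0.4, -0.3]
grip_width: 0.0392
grip_force: 0.0
t 8.38 pos [0.6094 0.1815 0.1213] head -5.1 q6 0.2 | turn -0.1 shift mm [ 0.3 -2.5 87.3] norm 87.0 w 0.0392 F [-0.3  0.4 -0.3] zdir [ 0.003  0.    -1.   ]
```

View pics/d3.png

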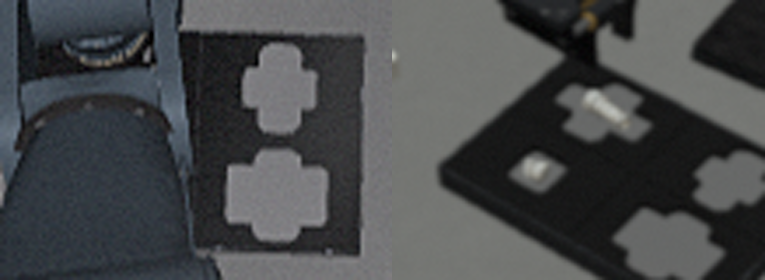

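```bash
python3 -m pendant '[[[0,-0.001,0.03,0,0,0,0.45],[0,0,0.025,0,0,0,0.45],[0,0,0.018,0,0,0,0.45],[0,0,0.01,0,0,0,0.45],[0,0,0.003,0,0,0,0.45]]]' 20
python3 -m pendant '[[[0,0,0,0,0,0,0.05],[0,0,0,0,0,0,0.05],[0,0,0,0,0,0,0.05],[0,0,0,0,0,0,0.05],[0,0,0,0,0,0,0.05]]]' 20
python3 -m pendant '[[[0,0,-0.01,0,0,0,0.05],[0,0,-0.02,0,0,0,0.05],[0,0,-0.03,0,0,0,0.05],[0,0,-0.02,0,0,0,0.05],[0,0,0,0,0,0,0.05]]]'
python3 go.py .603 .0398 .115 -2.3
```

```text
time: 9.1
position: [0.6054, 0.1821, 0.0347]
tool_rot: [0.737, 0.675, -0.0, -0.0]
ft_force: [0.7, 0.2, 1.0]
grip_width: 0.0392
grip_force: 0.0
time: 9.72
position: [0.6064, 0.1821, 0.0358]
tool_rot: [0.737, 0.675, 0.001, 0.0]
ft_force: [0.2, 0.3, 3.9]
grip_width: 0.0192
grip_force: 19.8
time: 10.35
position: [0.6073, 0.1823, 0.1179]
tool_rot: [0.737, 0.675, 0.002, 0.002]
ft_force: [-0.2, 0.1, -1.0]
grip_width: 0.0193
grip_force: 19.8
t 10.35 pos [0.6073 0.1823 0.1179] head -5.0 q6 0.2 | turn -2.7 shift mm [-142.5    1.4    2.9] norm 143.0 w 0.0193 F [-0.2  0.1 -1. ] zdir [ 0.005  0.001 -1.   ]
```

```bash
python3 -m pendant '[[[0,0,0,0,0,-2.7,0.05],[-0.0356,0,0,0,0,0,0.05],[-0.0356,0,0,0,0,0,0.05],[-0.0356,0,0,0,0,0,0.05],[-0.0356,0,0,0,0,0,0.05]]]'
python3 -m pendant '[[[0,0,0.02,0,0,0,0.05],[0,0,0.02,0,0,0,0.05],[0,0,0,0,0,0,0.05],[0,0,0,0,0,0,0.05],[0,0,0,0,0,0,0.05]]]'
python3 go.py .603 .0398 .036 -2.3
python3 - <<'E'
from h import *
S=camera("scene");cv2.imwrite("pics/d4.png",cv2.resize(S["img"][140:240,270:390,::-1],(480,400),interpolation=2))
E
```

```text
time: 10.98
position: [0.5992, 0.0388, 0.1144]
tool_rot: [0.721, 0.693, -0.001, -0.001]
ft_force: [1.0, -0.5, -0.9]
grip_width: 0.0191
grip_force: 19.8
time: 11.6
position: [0.6005, 0.0399, 0.0758]
tool_rot: [0.721, 0.693, 0.0, 0.001]
ft_force: [0.6, -0.5, -0.7]
grip_width: 0.0189
grip_force: 19.8
t 11.6 pos [0.6005 0.0399 0.0758] head -2.3 q6 -0.08 | turn -0.0 shift mm [-0.   2.5 39.8] norm 40.0 w 0.0189 F [ 0.6 -0.5 -0.7] zdir [ 0.001 -0.    -1.   ]
```

View pics/d4.png

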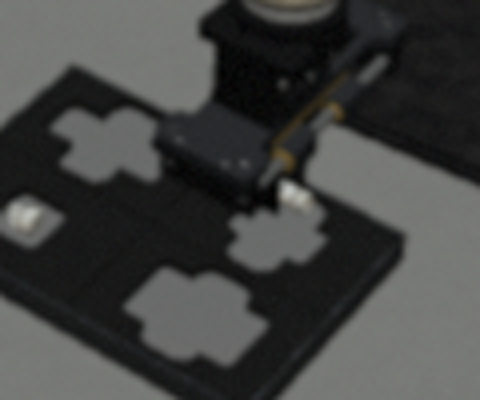

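```bash
python3 -m pendant '[[[0,0.0025,0.015,0,0,0,0.05],[0,0,0.015,0,0,0,0.05],[0,0,0.0075,0,0,0,0.05],[0,0,0.001,0,0,0,0.05],[0,0,0,0,0,0,0.05]]]'
python3 -m pendant '[[[0,0,0,0,0,0,0.42],[0,0,0,0,0,0,0.42],[0,0,0,0,0,0,0.42],[0,0,-0.01,0,0,0,0.42],[0,0,-0.03,0,0,0,0.42]]]' 20
python3 -m pendant '[[[0,0,-0.03,0,0,0,0.42],[0,0,-0.03,0,0,0,0.42],[0,0,0,0,0,0,0.5],[0,0,0,0,0,0,0.5],[0,0,0,0,0,0,0.5]]]' 20
python3 go.py .432 -.327 .12 55.5;python3 go.py .432 -.327 .12 -124.5
```

```text
time: 12.28
position: [0.6023, 0.0397, 0.0361]
tool_rot: [0.721, 0.693, -0.0, -0.0]
ft_force: [0.7, -0.4, -0.6]
grip_width: 0.0189
grip_force: 19.9
time: 12.9
position: [0.6013, 0.0397, 0.0761]
tool_rot: [0.721, 0.693, -0.001, -0.001]
ft_force: [1.6, -0.1, 0.6]
grip_width: 0.0362
grip_force: 0.0
time: 13.52
position: [0.6015, 0.0397, 0.1353]
tool_rot: [0.721, 0.693, -0.001, -0.001]
ft_force: [0.3, -0.2, -0.5]
grip_width: 0.0433
grip_force: 0.0
t 13.53 pos [0.6015 0.0397 0.1353] head -2.3 q6 -0.08 | turn -57.8 shift mm [ -68.1 -398.2   15.3] norm 404.0 w 0.0433 F [ 0.3 -0.2 -0.5] zdir [-0.003  0.    -1.   ]
t 13.53 pos [0.6015 0.0397 0.1353] head -2.3 q6 -0.08 | turn 122.2 shift mm [ 68.1 398.2  15.3] norm 404.0 w 0.0433 F [ 0.3 -0.2 -0.5] zdir [-0.003  0.    -1.   ]
```

```bash
python3 -m pendant '[[[0,0,0,0,0,-9.63,0.5],[0,0,0,0,0,-9.63,0.5],[0,0,0,0,0,-9.63,0.5],[0,0,0,0,0,-9.63,0.5],[0,0,0,0,0,-9.63,0.5]]]'
python3 -m pendant '[[[0,0,0,0,0,-9.63,0.5],[-0.0085,-0.0498,0.0015,0,0,0,0.5],[-0.0085,-0.0498,0.0015,0,0,0,0.5],[-0.0085,-0.0498,0.0015,0,0,0,0.5],[-0.0085,-0.0498,0.0015,0,0,0,0.5]]]'
python3 -m pendant '[[[-0.0085,-0.0498,0.0015,0,0,0,0.5],[-0.0085,-0.0498,0.0015,0,0,0,0.5],[-0.0085,-0.0498,0.0015,0,0,0,0.5],[-0.0085,-0.0498,0.0015,0,0,0,0.5],[0,0,0,0,0,0,0.5]]]'
python3 go.py .432 -.327 .014 55.5
python3 - <<'E'
from h import *
T=camera("top");S=camera("scene");np.savez("top.npz",**T);np.savez("scene.npz",**S)
cv2.imwrite("pics/d5.png",np.hstack([cv2.resize(T["img"][165:245,245:357,::-1],(392,280),interpolation=2),cv2.resize(S["img"][230:330,360:490,::-1],(364,280),interpolation=2)]))
E
```

```text
time: 14.15
position: [0.6017, 0.0397, 0.1352]
tool_rot: [0.374, 0.928, -0.0, -0.001]
ft_force: [-0.1, -0.1, -0.6]
grip_width: 0.0437
grip_force: 0.0
time: 14.78
position: [0.5163, -0.1448, 0.1294]
tool_rot: [0.297, 0.955, 0.0, -0.001]
ft_force: [0.2, -0.3, -0.3]
grip_width: 0.0437
grip_force: 0.0
time: 15.4
position: [0.4311, -0.3305, 0.1236]
tool_rot: [0.3, 0.954, -0.0, -0.0]
ft_force: [-0.2, -0.4, -0.0]
grip_width: 0.0439
grip_force: 0.0
t 15.4 pos [ 0.4311 -0.3305  0.1236] head 55.1 q6 -1.82 | turn -0.4 shift mm [  1.3   3.3 109.6] norm 110.0 w 0.0439 F [-0.2 -0.4 -0. ] zdir [-0. -0. -1.]
```

View pics/d5.png

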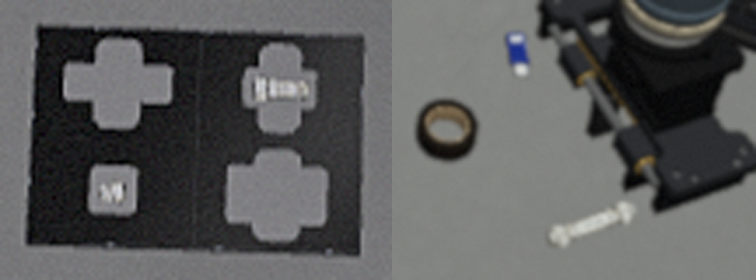

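```bash
python3 -m pendant '[[[0.001,0.003,0.035,0,0,0,0.5],[0,0,0.035,0,0,0,0.5],[0,0,0.02,0,0,0,0.5],[0,0,0.013,0,0,0,0.5],[0,0,0.005,0,0,0,0.5]]]' 20
python3 -m pendant '[[[0,0,0,0,0,0,0.05],[0,0,0,0,0,0,0.05],[0,0,0,0,0,0,0.05],[0,0,0,0,0,0,0.05],[0,0,0,0,0,0,0.05]]]' 20
python3 -m pendant '[[[0,0,-0.01,0,0,0,0.05],[0,0,-0.03,0,0,0,0.05],[0,0,-0.035,0,0,0,0.05],[0,0,-0.035,0,0,0,0.05],[0,0,0,0,0,0,0.05]]]'
python3 go.py .609 .1877 .12 -2.3
```

```text
time: 16.12
position: [0.4335, -0.3228, 0.0159]
tool_rot: [0.296, 0.955, 0.0, -0.001]
ft_force: [0.7, -0.3, 1.1]
grip_width: 0.0433
grip_force: 0.0
time: 16.75
position: [0.4336, -0.3245, 0.0172]
tool_rot: [0.297, 0.955, -0.0, 0.001]
ft_force: [-0.8, -0.2, 4.6]
grip_width: 0.0165
grip_force: 20.0
time: 17.38
position: [0.4346, -0.3252, 0.1294]
tool_rot: [0.297, 0.955, -0.002, 0.003]
ft_force: [-0.1, -0.6, 0.2]
grip_width: 0.0158
grip_force: 20.0
t 17.38 pos [ 0.4346 -0.3252  0.1294] head 55.5 q6 -1.82 | turn 57.8 shift mm [519.5 153.6   9.4] norm 542.0 w 0.0158 F [-0.1 -0.6  0.2] zdir [ 0.004 -0.005 -1.   ]
```

```bash
python3 -m pendant '[[[0,0,0,0,0,9.63,0.05],[0,0,0,0,0,9.63,0.05],[0,0,0,0,0,9.63,0.05],[0,0,0,0,0,9.63,0.05],[0,0,0,0,0,9.63,0.05]]]'
python3 -m pendant '[[[0,0,0,0,0,9.63,0.05],[0.0433,0.0128,0,0,0,0,0.05],[0.0433,0.0128,0,0,0,0,0.05],[0.0433,0.0128,0,0,0,0,0.05],[0.0433,0.0128,0,0,0,0,0.05]]]'
python3 -m pendant '[[[0.0433,0.0128,0,0,0,0,0.05],[0.0433,0.0128,0,0,0,0,0.05],[0.0433,0.0128,0,0,0,0,0.05],[0.0433,0.0128,0,0,0,0,0.05],[0.0433,0.0128,0,0,0,0,0.05]]]'
python3 -m pendant '[[[0.0433,0.0128,0,0,0,0,0.05],[0.0433,0.0128,0.01,0,0,0,0.05],[0.0433,0.0128,0.02,0,0,0,0.05],[0,0,0.02,0,0,0,0.05],[0,0,0,0,0,0,0.05]]]'
python3 go.py .609 .1877 .037 -2.3
python3 - <<'E'
from h import *
T=camera("top");S=camera("scene")
cv2.imwrite("pics/d6.png",np.hstack([cv2.resize(T["img"][165:245,245:357,::-1],(392,280),interpolation=2),cv2.resize(S["img"][140:230,230:350,::-1],(373,280),interpolation=2)]))
E
```

```text
time: 18.0
position: [0.4326, -0.3231, 0.1253]
tool_rot: [0.663, 0.749, 0.0, -0.001]
ft_force: [-0.5, -0.4, -0.6]
grip_width: 0.0163
grip_force: 20.0
time: 18.62
position: [0.4911, -0.1513, 0.1255]
tool_rot: [0.722, 0.692, -0.0, -0.001]
ft_force: [0.6, -0.7, -0.7]
grip_width: 0.016
grip_force: 20.0
time: 19.25
position: [0.5637, 0.0622, 0.1253]
tool_rot: [0.721, 0.693, -0.001, -0.001]
ft_force: [-0.5, -0.2, -1.0]
grip_width: 0.0163
grip_force: 20.0
time: 19.88
position: [0.6052, 0.1892, 0.0735]
tool_rot: [0.721, 0.693, -0.003, -0.002]
ft_force: [-0.7, -0.7, -0.8]
grip_width: 0.0163
grip_force: 20.0
t 19.88 pos [0.6052 0.1892 0.0735] head -2.3 q6 0.17 | turn 0.0 shift mm [-1.3  3.8 36.5] norm 37.0 w 0.0163 F [-0.7 -0.7 -0.8] zdir [-0.007 -0.001 -1.   ]
```

View pics/d6.png

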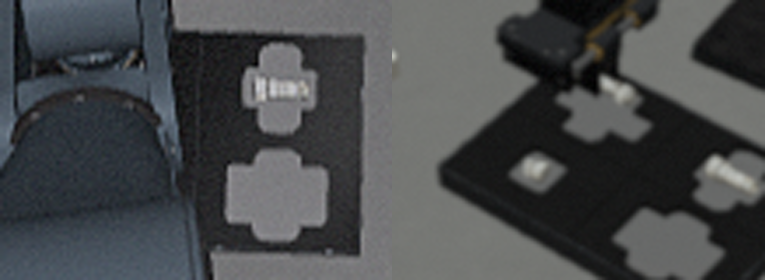

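```bash
python3 -m pendant '[[[-0.001,0.003,0.015,0,0,0,0.05],[0,0,0.012,0,0,0,0.05],[0,0,0.007,0,0,0,0.05],[0,0,0.002,0,0,0,0.05],[0,0,0,0,0,0,0.05]]]'
python3 go.py .609 .1877 .037 -2.3
python3 - <<'E'
from h import *
S=camera("scene");cv2.imwrite("pics/d7.png",cv2.resize(S["img"][140:230,230:350,::-1],(533,400),interpolation=2))
E
```

```text
time: 20.6
position: [0.611, 0.1878, 0.0405]
tool_rot: [0.721, 0.693, -0.0, -0.0]
ft_force: [0.4, -0.4, -1.8]
grip_width: 0.0163
grip_force: 20.0
t 20.6 pos [0.611  0.1878 0.0405] head -2.3 q6 0.16 | turn -0.0 shift mm [-0.2 -2.   3.5] norm 4.0 w 0.0163 F [ 0.4 -0.4 -1.8] zdir [-0. -0. -1.]
```

View pics/d7.png

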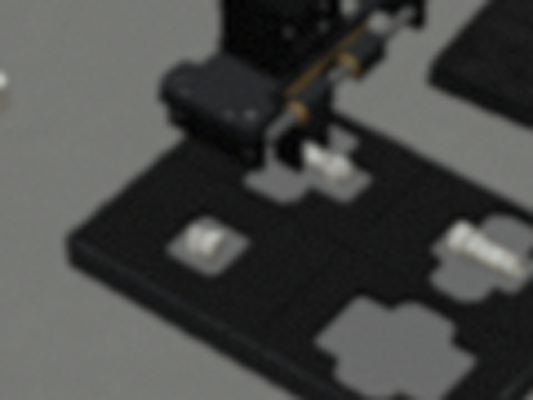

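```bash
python3 -m pendant '[[[0,-0.001,0.002,0,0,0,0.05],[0,0,0.0015,0,0,0,0.05],[0,0,0,0,0,0,0.05],[0,0,0,0,0,0,0.42],[0,0,0,0,0,0,0.42]]]'
python3 -m pendant '[[[0,0,0,0,0,0,0.42],[0,0,0,0,0,0,0.42],[0,0,-0.02,0,0,0,0.42],[0,0,-0.035,0,0,0,0.42],[0,0,-0.04,0,0,0,0.62]]]'
python3 go.py .581 -.327 .12 -14
```

```text
time: 21.28
position: [0.6101, 0.1878, 0.0369]
tool_rot: [0.721, 0.693, 0.0, 0.0]
ft_force: [-0.1, 0.4, -0.5]
grip_width: 0.0294
grip_force: 0.0
time: 21.9
position: [0.6099, 0.1878, 0.1338]
tool_rot: [0.721, 0.693, -0.0, -0.0]
ft_force: [0.3, -0.2, -0.9]
grip_width: 0.0409
grip_force: 0.0
t 21.9 pos [0.6099 0.1878 0.1338] head -2.3 q6 0.16 | turn 11.7 shift mm [-506.5   96.5   13.8] norm 516.0 w 0.0409 F [ 0.3 -0.2 -0.9] zdir [-0.  0. -1.]
```

```bash
python3 -m pendant '[[[0,0,0,0,0,5.85,0.62],[0,0,0,0,0,5.85,0.62],[-0.039,0.0074,0.001,0,0,0,0.62],[-0.039,0.0074,0.001,0,0,0,0.62],[-0.039,0.0074,0.001,0,0,0,0.62]]]'
python3 -m pendant '[[[-0.039,0.0074,0.001,0,0,0,0.62],[-0.039,0.0074,0.001,0,0,0,0.62],[-0.039,0.0074,0.001,0,0,0,0.62],[-0.039,0.0074,0.001,0,0,0,0.62],[-0.039,0.0074,0.001,0,0,0,0.62]]]'
python3 -m pendant '[[[-0.039,0.0074,0.001,0,0,0,0.62],[-0.039,0.0074,0.001,0,0,0,0.62],[-0.039,0.0074,0.001,0,0,0,0.62],[-0.039,0.0074,0.001,0,0,0,0.62],[-0.039,0.0074,0.001,0,0,0,0.62]]]'
python3 -m pendant '[[[0,0,0.02,0,0,0,0.62],[0,0,0.02,0,0,0,0.62],[0,0,0,0,0,0,0.62],[0,0,0,0,0,0,0.62],[0,0,0,0,0,0,0.62]]]'
python3 go.py .581 -.327 .013 -14
python3 - <<'E'
from h import *
T=camera("top");S=camera("scene")
cv2.imwrite("pics/d8.png",np.hstack([cv2.resize(T["img"][165:245,245:357,::-1],(392,280),interpolation=2),cv2.resize(S["img"][210:310,370:520,::-1],(400,267),interpolation=2)[[*range(267)]+[266]*13]]))
E
```

```text
time: 22.52
position: [0.6035, 0.068, 0.1307]
tool_rot: [0.788, 0.616, 0.001, 0.001]
ft_force: [1.2, -0.4, 0.8]
grip_width: 0.0537
grip_force: 0.0
time: 23.15
position: [0.5921, -0.1307, 0.1256]
tool_rot: [0.788, 0.615, 0.001, 0.001]
ft_force: [0.2, 1.0, 0.8]
grip_width: 0.0541
grip_force: 0.0
time: 23.78
position: [0.5805, -0.3289, 0.1207]
tool_rot: [0.788, 0.615, 0.0, 0.001]
ft_force: [1.3, 0.3, -0.4]
grip_width: 0.0539
grip_force: 0.0
time: 24.4
position: [0.581, -0.327, 0.0798]
tool_rot: [0.788, 0.616, 0.0, 0.001]
ft_force: [0.4, -0.9, -0.7]
grip_width: 0.054
grip_force: 0.0
t 24.4 pos [ 0.581  -0.327   0.0798] head -14.0 q6 -0.44 | turn 0.0 shift mm [-0.  -0.  66.8] norm 67.0 w 0.054 F [ 0.4 -0.9 -0.7] zdir [ 0.001 -0.001 -1.   ]
```

View pics/d8.png

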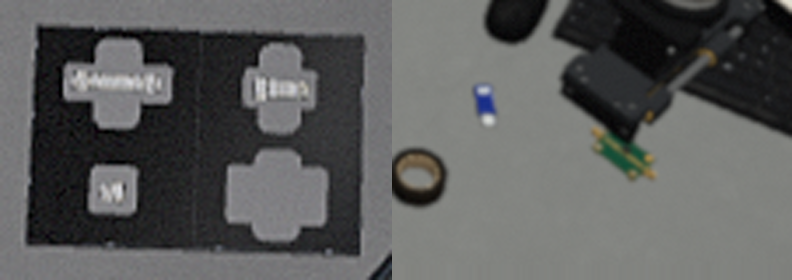

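```bash
python3 -m pendant '[[[0,0,0.025,0,0,0,0.62],[0,0,0.02,0,0,0,0.62],[0,0,0.012,0,0,0,0.62],[0,0,0.007,0,0,0,0.62],[0,0,0.0025,0,0,0,0.62]]]' 15
python3 -m pendant '[[[0,0,0,0,0,0,0.2],[0,0,0,0,0,0,0.2],[0,0,0,0,0,0,0.2],[0,0,0,0,0,0,0.2],[0,0,0,0,0,0,0.2]]]' 15
python3 -m pendant '[[[0,0,-0.01,0,0,0,0.2],[0,0,-0.03,0,0,0,0.2],[0,0,-0.035,0,0,0,0.2],[0,0,-0.03,0,0,0,0.2],[0,0,0,0,0,0,0.2]]]'
python3 go.py .505 .0437 .115 -2.3
```

```text
time: 25.12
position: [0.5804, -0.3274, 0.0122]
tool_rot: [0.788, 0.615, -0.0, -0.0]
ft_force: [-0.2, -0.4, -0.4]
grip_width: 0.0544
grip_force: 0.0
time: 25.75
position: [0.5808, -0.3276, 0.0131]
tool_rot: [0.788, 0.615, 0.0, 0.001]
ft_force: [0.1, 0.3, 2.9]
grip_width: 0.0344
grip_force: 15.0
time: 26.38
position: [0.5819, -0.3285, 0.1208]
tool_rot: [0.788, 0.615, 0.001, 0.003]
ft_force: [0.0, 0.7, -0.6]
grip_width: 0.034
grip_force: 15.0
t 26.38 pos [ 0.5819 -0.3285  0.1208] head -14.0 q6 -0.44 | turn -11.7 shift mm [368.9 -91.8   5.8] norm 380.0 w 0.034 F [ 0.   0.7 -0.6] zdir [ 0.005 -0.004 -1.   ]
```

```bash
python3 -m pendant '[[[0,0,0,0,0,-5.85,0.2],[0,0,0,0,0,-5.85,0.2],[0.0461,-0.0115,0,0,0,0,0.2],[0.0461,-0.0115,0,0,0,0,0.2],[0.0461,-0.0115,0,0,0,0,0.2]]]'
python3 -m pendant '[[[0.0461,-0.0115,0,0,0,0,0.2],[0.0461,-0.0115,0,0,0,0,0.2],[0.0461,-0.0115,0,0,0,0,0.2],[0.0461,-0.0115,0,0,0,0,0.2],[0.0461,-0.0115,0,0,0,0,0.2]]]'
python3 -m pendant '[[[0,0,0.02,0,0,0,0.2],[0,0,0.025,0,0,0,0.2],[0,0,0.01,0,0,0,0.2],[0,0,0,0,0,0,0.2],[0,0,0,0,0,0,0.2]]]'
python3 go.py .505 .0437 .033 -2.3
python3 - <<'E'
from h import *
S=camera("scene");cv2.imwrite("pics/d9.png",cv2.resize(S["img"][150:250,250:370,::-1],(480,400),interpolation=2))
E
```

```text
time: 27.0
position: [0.5501, -0.1861, 0.1162]
tool_rot: [0.722, 0.692, -0.0, -0.001]
ft_force: [-0.6, 0.2, 0.0]
grip_width: 0.0342
grip_force: 15.0
time: 27.62
position: [0.5021, 0.0464, 0.1166]
tool_rot: [0.721, 0.692, -0.001, -0.001]
ft_force: [0.7, 0.9, 0.2]
grip_width: 0.0342
grip_force: 15.0
time: 28.25
position: [0.5038, 0.0446, 0.0629]
tool_rot: [0.722, 0.692, 0.0, 0.0]
ft_force: [-0.1, -0.6, -0.8]
grip_width: 0.0346
grip_force: 15.0
t 28.25 pos [0.5038 0.0446 0.0629] head -2.4 q6 -0.09 | turn -0.1 shift mm [-0.9  1.3 29.9] norm 30.0 w 0.0346 F [-0.1 -0.6 -0.8] zdir [ 0.001 -0.    -1.   ]
```

View pics/d9.png

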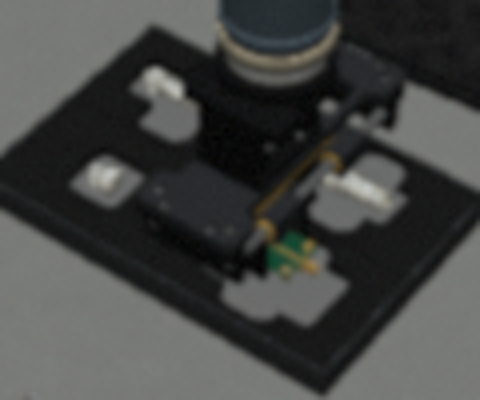

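```bash
python3 -m pendant '[[[-0.001,0.001,0.012,0,0,0,0.2],[0,0,0.01,0,0,0,0.2],[0,0,0.005,0,0,0,0.2],[0,0,0.002,0,0,0,0.2],[0,0,0,0,0,0,0.2]]]'
python3 go.py .505 .0437 .033 -2.3
```

```text
time: 28.92
position: [0.5039, 0.0439, 0.0336]
tool_rot: [0.721, 0.693, -0.0, -0.0]
ft_force: [-1.6, -0.4, 1.3]
grip_width: 0.0343
grip_force: 15.0
t 28.93 pos [0.5039 0.0439 0.0336] head -2.3 q6 -0.09 | turn -0.0 shift mm [-0.1  1.1  0.6] norm 1.0 w 0.0343 F [-1.6 -0.4  1.3] zdir [-0.001  0.    -1.   ]
```

Release, lift, and swing right/up to clear the view, then verify numerically.

```bash
python3 -m pendant '[[[0,0,0,0,0,0,0.5],[0,0,0,0,0,0,0.5],[0,0,0,0,0,0,0.5],[0,0,-0.01,0,0,0,0.5],[0,0,-0.03,0,0,0,0.5]]]'
python3 -m pendant '[[[0,0,-0.04,0,0,0,0.5],[0,0,-0.04,0,0,0,0.5],[-0.05,0,-0.01,0,0,0,0.5],[-0.05,0,0,0,0,0,0.5],[-0.05,0,0,0,0,0,0.5]]]'
python3 -m pendant '[[[-0.05,0,0,0,0,0,0.5],[-0.05,0,0,0,0,0,0.5],[-0.05,0,0,0,0,0,0.5],[-0.05,0,0,0,0,0,0.5],[-0.05,0,0,0,0,0,0.5]]]'
python3 - <<'E'
from h import *
T=camera("top");S=camera("scene");print(get_obs()["time"])
N=dict(filter=((.609,.1877),.036,.0285),adaptor=((.603,.0398),.068*0+.03,.036),cap=((.511,.1916),.02,.035),board=((.505,.0437),.04,.028))
for n,((x,y),hw,z) in N.items():
    for c,nm in((T,"top"),(S,"scene")):
        i=c["img"].astype(int);v,u=np.mgrid[0:400,0:640];P=np.c_[u.ravel(),v.ravel()]
        w=ray(c,P,z)[:,:2];m=(i[:,:,1]-i[:,:,0]>12)&(i[:,:,1]-i[:,:,2]>5) if n=="board" else i.min(2)>140
        lim=.055 if n=="filter" else .04
        k=m.ravel()&(abs(w[:,0]-x)<.03)&(abs(w[:,1]-y)<lim)
        if k.sum()<5: print(n,nm,"few",k.sum());continue
        print(n,nm,k.sum(),"off mm",((w[k].mean(0)-[x,y])*1e3).round(1),ax(c,P[k],z)[1:])
E
```

```text
time: 29.55
position: [0.5034, 0.0439, 0.0733]
tool_rot: [0.721, 0.693, -0.001, -0.001]
ft_force: [-0.1, 0.1, 0.6]
grip_width: 0.0434
grip_force: 0.0
time: 30.18
position: [0.4984, -0.1073, 0.1647]
tool_rot: [0.721, 0.693, 0.0, 0.001]
ft_force: [0.5, 1.0, -0.7]
grip_width: 0.0436
grip_force: 0.0
time: 30.8
position: [0.4878, -0.3574, 0.1643]
tool_rot: [0.721, 0.692, 0.0, 0.0]
ft_force: [0.9, -0.4, -0.3]
grip_width: 0.0436
grip_force: 0.0
30.9
filter top 131 off mm [-1.5 -0.1] (np.float64(-93.6), array([0.0959, 0.0402]))
filter scene 98 off mm [3.4 4.8] (np.float64(-91.6), array([0.0758, 0.0205]))
adaptor top 67 off mm [-2.   2.5] (np.float64(-85.7), array([0.0449, 0.0391]))
adaptor scene 81 off mm [-2.6 -0. ] (np.float64(-94.1), array([0.0534, 0.0209]))
cap top 53 off mm [-2.5 -1.3] (np.float64(84.7), array([0.0404, 0.0369]))
cap scene 37 off mm [-4.  -0.9] (np.float64(-141.9), array([0.0201, 0.0197]))
board top 128 off mm [-2.9  2.2] (np.float64(-82.0), array([0.0486, 0.0354]))
board scene 131 off mm [-1.8  0.6] (np.float64(-98.3), array([0.0501, 0.0371]))
```

```bash
python3 - <<'E'
from h import *
T=camera("top");S=camera("scene")
N=dict(filter=((.609,.1877),.044,.0335),adaptor=((.603,.0398),.03,.034),cap=((.511,.1916),.016,.034),board=((.505,.0437),.04,.028))
for n,((x,y),hl,z) in N.items():
    R=[]
    for c in(T,S):
        i=c["img"].astype(int);v,u=np.mgrid[0:400,0:640];P=np.c_[u.ravel(),v.ravel()];w=ray(c,P,z)[:,:2]
        m=(i[:,:,1]-i[:,:,0]>12)&(i[:,:,1]-i[:,:,2]>5) if n=="board" else i.min(2)>140
        k=m.ravel()&(abs(w[:,0]-x)<.016+.01*(n=="board"))&(abs(w[:,1]-y)<hl)
        e=w[k,1];mid=(e.min()+e.max())/2;R.append([P[k].mean(0),P[k][e<mid].mean(0),P[k][e>=mid].mean(0)])
    print(n,[tri([T,S],[a,b]).round(4).tolist() for a,b in zip(*R)])
E
```

```text
filter [[0.6073, 0.1885, 0.0347], [0.6067, 0.1694, 0.0346], [0.609, 0.2088, 0.0328]]
adaptor [[0.6016, 0.0414, 0.0335], [0.6018, 0.0284, 0.0324], [0.601, 0.0522, 0.0353]]
cap [[0.5079, 0.1921, 0.0333], [0.5081, 0.1878, 0.0329], [0.5079, 0.1978, 0.033]]
board [[0.5026, 0.0446, 0.028], [0.502, 0.0334, 0.0286], [0.5029, 0.0548, 0.0279]]
```

All four lie level at floor height, centred within about 4 mm.

```bash
python3 -c "from rig import hand_in; print(hand_in())"
```

```text
the job is handed in; nothing more can be done
None
```

I moved the cap, adaptor, filter and board into their own cut-outs and handed the job in at about 31 s. By two-view measurement each lies flat and within about 4 mm of centre; the rig returned no verdict, and I didn't re-measure the tape and memory stick at the end.

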